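# Slide the long blank over the table edge and lay it on the marking rest

### The job

Load the long metal blank for marking. It is too thin to pick up off the table, so slide it flat along the table until one end sticks out well past the table's free left edge, grip it by that end, and lay it flat on top of the raised rest, centred and lengthwise along it. Leave the short blank where it is and do not let the long one fall off the table.

Things in the scene. Friction and masses are not known exactly. Their poses are not given: they have to be found in the camera images.
- long_blank: the longer of two thin bare-metal plates on the green table: 130 x 44 x 3 mm, about 80 g, a dark 8 mm hole mark near each end. Origin: centre of its underside; x along the length, y across, z up. Starts flat, pointing within 20 degrees of square to the left edge. A fingertip pressed on it with about 9 N drags it along. Where it overhangs, its 44 mm sides can be gripped from above.
- short_blank: bystander: the shorter thin plate of the same kind, 65 x 44 x 3 mm. Origin: centre of its underside; x along its 65 mm length.
- rest: fixed raised rest: a narrow grey block (100 x 26 mm) with a black rubber top strip, on a dark steel foot (110 x 60 mm, 8 mm high). Its flat top is 45 mm above the table. Origin: centre of its underside, on the table; x along its 100 mm length, y across, z up. The blank is 9 mm wider than the block on either side, so fingers holding its sides pass beside the block.
- table_edge (a point): a point on the straight, free left edge of the table, level with its top; x is square to the edge, pointing inwards over the table, y runs along the edge, z up. Beyond the edge (negative x) there is nothing for 90 mm below the top. The edge is clear for 100 mm either way along y.

How it is judged:
By the outcome, as a careful person would: the job done as asked, in the order asked, and still so for the second after the job is handed in, with the robot touching nothing.
It also fails if it takes over 58 s, if anything falls off the work surface, if the arm or the gripper's body presses on something with over 40 N, if the wrist force passes 120 N, or if a joint passes its speed limit or range.

### The arm

A 7-joint arm with a two-finger parallel gripper is mounted at the origin on a cart in front of the work surface, level with it; the furniture and walls round the work are solid. World frame = base frame: x ahead of the robot, y to its left, z up, the work surface at z = 0. Lengths are in m, angles in degrees, forces in N, time in s.
With the tool pointing down it reaches from about 0.425 to 0.875 m from the base axis. Payload 4.7 kg.
Tool frame: the origin (TCP) lies on the centre line of the jaws, within the pads' length; the fingertips stand 25 mm ahead of it and the grasp point (between the pads) lies 6 mm ahead of it; z points along the fingers, y is the direction in which the jaws open and shut (so a half turn about z gives the same grasp; the last joint's range is limited). The gripper opens to 87 mm and grips with 3 to 60 N. Pads are 19 mm wide; open, the fingers measure 117 mm over their backs; the gripper's body (75 mm by 190 mm) begins 51 mm behind the grasp point.
Start: joints at [-71.557, 18.392, -4.016, 83.108, 1.295, 78.541, -3.26], TCP at [0.197, 0.619, 0.248] pointing down, gripper open.
Joint ranges: [-163.93, 163.93], [-17.29, 119.83], [-79.2, 71.16], [3.27, 140.29], [-89.18, 269.18], [5.43, 117.66], [-154.24, 154.24]. Speed limits (degrees/s): [147.25, 147.25, 180, 180, 180, 180, 180].

### API

Orientations are given as [roll, pitch, yaw] about the fixed x, y, z axes, in that order (R = Rz(yaw) Ry(pitch) Rx(roll)).
In Python, from cell import env gives the robot as it stands.
- The arm moves only by the shell command python3 -m creep 'ROWS' [OPENING] [FORCE]. ROWS is JSON, a list of rows, each an object of numbers: "tx", "ty", "tz": the shift along the tool's x, y, z in m; "rx", "ry", "rz": the turn, a rotation vector about the tool's x, y, z in degrees. In form: [{"tx": .., "ty": .., "tz": .., "rx": .., "ry": .., "rz": ..}, ...]. A call has 1 to 20 rows; each row shifts and turns the commanded pose from where the row before left it, along the tool's axes as they then stand; what a row does not reach is not made up. A row lasts 1/8 s, in which the tool goes at most 62.5 mm and 10.7 degrees, less where a joint would pass 70% of its speed; a pose out of reach is approached as far as the arm can. A call is refused whole if a number of a shift passes 0.0625 or a number of a turn 10.7, either way. A call with a gripper value outside its range is refused whole. OPENING is the finger opening in m, from 0 to 0.087, set as the call begins (- or left out, the last holds). The fingers move at their own pace and stop on an object; FORCE is the grip in N (left out, the last holds). Time passes only in rows, so rows that do not move let the fingers close. It gives the time, the measured TCP pose, the force and the opening at its end, in the units of the state.
- env.get_obs(): the state, without advancing time (a new reading comes with each control period).
- env.read_camera(name): name is "scene" or "top" or "wrist"; returns a dict with "pixels" (384x512x3 uint8, red, green, blue), "intrinsics" (3x3 intrinsics, pixels), "D" ([k1, k2, p1, p2, k3] as OpenCV has them; the pictures are not rectified), "R" (3x3) and "t" (3): a world point X has camera coordinates R X + t. Camera axes: x right, y down, z forward; pixel columns grow to the right and rows downward; lengths in m; the calibration is good to about 2 mm. A picture is of the moment at which its call begins. There is no depth.
- env.sign_off(): hands the job in, once; it reports no verdict.
The state is a dict: "time_s": time; "qpos": joint angles; "joint_velocities": joint speeds; "effort": joint torques, N m; "tool_pos": TCP position; "tool_rot": TCP orientation; "force": force on the tool from outside, world axes, zero at the start; "wrist_torque": the same for the moment, N m; "grip_width": finger opening in m.
Only numpy, scipy, OpenCV 4.12 (cv2) and the standard library are available. Lean on these libraries where they do the work, as an engineer would, in place of code of your own. Each camera call takes 0.05 s, during which the arm holds its last target.

## Working session

There is one attempt and no reset: what is moved stays moved. The work goes in short steps, Python scripts to look and compute and a shell command to move; the robot and the scene stay as the last step left them, time stands still between calls to the robot, and variables do not carry over. Pictures are saved under pics/ and viewed, and the job is handed in when it is done.

```bash
ls; mkdir -p pics
python3 - <<'E'
from cell import env
import cv2
o=env.get_obs(); print(o)
for n in ["scene","top","wrist"]:
    c=env.read_camera(n); cv2.imwrite(f"pics/{n}0.png",c["pixels"][:,:,::-1]); print(n,c["intrinsics"].tolist(),c["D"],(-c["R"].T@c["t"]).round(3))
E
```

```text
pics
{'time_s': 0.0, 'qpos': array([-71.55735268,  18.44051041,  -4.01526025,  83.17440322,
         1.29480712,  78.53975761,  -3.25878679]), 'joint_velocities': array([-0.02969075,  0.02184175, -0.06920842, -0.14567548, -0.00328268,
        0.03641895,  0.02936254]), 'effort': array([ 8.58662133e-05, -4.91285169e+01, -4.03785193e-01, -3.12525630e+01,
       -6.39919331e-02,  4.35158762e-02,  1.69685436e-04]), 'tool_pos': array([0.19681356, 0.61896589, 0.24644935]), 'tool_rot': array([-1.79890558e+02,  5.55295596e-03,  1.62368014e+02]), 'force': array([ 0.43669979, -0.41371636,  0.96913485]), 'wrist_torque': array([-0.00507766, -0.03644547,  0.02368241]), 'grip_width': 0.08714277839404248}
scene [[495.310386912539, 0.0, 264.1139611936321], [0.0, 495.310386912539, 186.83530206200942], [0.0, 0.0, 1.0]] [-0.03348417  0.          0.          0.          0.        ] [ 0.064 -0.293  0.82 ]
top [[390.07838315416296, 0.0, 259.3600757403497], [0.0, 390.07838315416296, 190.8538439102721], [0.0, 0.0, 1.0]] [-0.03503256  0.          0.          0.          0.        ] [0.387 0.127 0.889]
wrist [[301.4422926470662, 0.0, 254.50441829551218], [0.0, 301.4422926470662, 191.37778922722566], [0.0, 0.0, 1.0]] [-0.03473285  0.          0.          0.          0.        ] [0.127 0.642 0.384]
```

View pics/scene0.png

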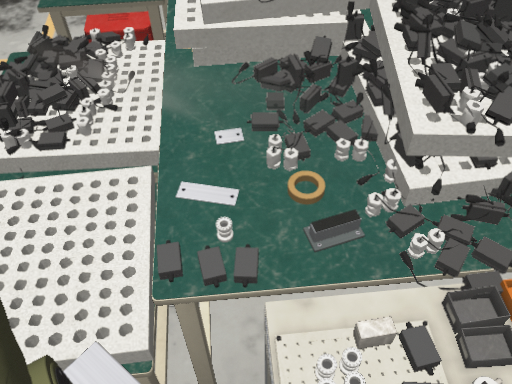

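View pics/top0.png

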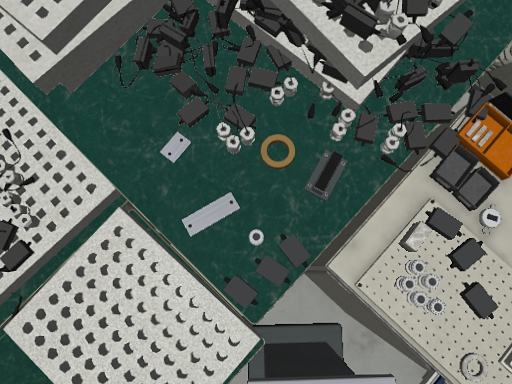

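View pics/wrist0.png

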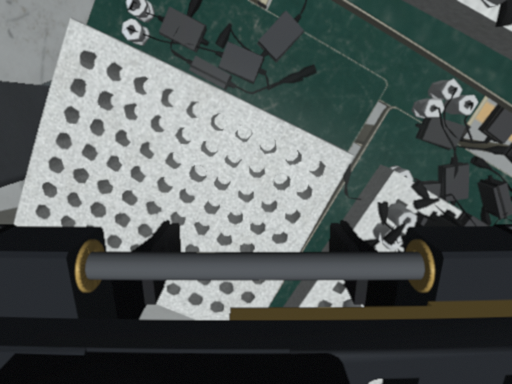

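The scene view shows the long blank at about (208,193), the short one at (229,136), the rest at (334,230), and the table's left edge as a near-vertical line at u≈160. In the top view they are at (211,214), (175,147) and (326,175), with the edge running from (120,205) to (260,335). The perforated plates beyond the edge are on something lower.

```bash
cat > h.py <<'E'
from cell import env
import cv2, numpy as np
def ray(c,uv,z):
    uv=np.array(uv,float).reshape(-1,1,2)
    n=cv2.undistortPoints(uv,c["intrinsics"],np.array(c["D"])).reshape(-1,2)
    d=np.c_[n,np.ones(len(n))]@c["R"]; o=-c["R"].T@c["t"]
    return o+d*((z-o[2])/d[:,2])[:,None]
def proj(c,X):
    r,_=cv2.Rodrigues(c["R"]); return cv2.projectPoints(np.array(X,float).reshape(-1,1,3),r,np.array(c["t"],float),c["intrinsics"],np.array(c["D"]))[0].reshape(-1,2)
def zoom(c,name,u0,v0,w,h,s):
    cv2.imwrite("pics/"+name,cv2.resize(c["pixels"][v0:v0+h,u0:u0+w,::-1],None,fx=s,fy=s,interpolation=cv2.INTER_CUBIC))
def plates(c,z=0.003,near=None):
    p=c["pixels"]; hsv=cv2.cvtColor(p,cv2.COLOR_RGB2HSV)
    m=((hsv[...,2]>140)&(hsv[...,1]<60)).astype(np.uint8)
    m=cv2.morphologyEx(m,cv2.MORPH_CLOSE,np.ones((5,5)))
    out=[]
    for k in cv2.findContours(m,0,1)[0]:
        a=cv2.contourArea(k)
        if a<150: continue
        X=ray(c,k.reshape(-1,2),z)[:,:2]
        r=cv2.minAreaRect((X*1000).astype(np.float32)); 
        (cx,cy),(w,h),an=r
        if w<h: w,h,an=h,w,an+90
        if 45<w<160 and 30<h<62: out.append((np.round([cx,cy,w,h,(an+90)%180-90],1).tolist(),k.reshape(-1,2).mean(0).round().tolist()))
    return out
E
python3 - <<'E'
from h import *
for n in ["scene","top"]:
    c=env.read_camera(n)
    print(n,*plates(c),sep="\n")
    if n=="top":
        zoom(c,"t1.png",90,120,200,150,4); 
        print(ray(c,[(120,205),(262,340)],0))
    else: zoom(c,"s1.png",140,110,200,150,4); zoom(c,"s2.png",140,200,240,110,3); print(ray(c,[(163,60),(154,297)],0))
E
```

```text
scene
([694.1, -188.5, 89.2, 52.1, -32.0], [426.0, 243.0])
([466.1, 145.8, 60.5, 31.5, 46.3], [224.0, 228.0])
([731.5, -68.0, 91.4, 56.6, -32.6], [382.0, 201.0])
([512.0, 236.6, 131.0, 45.9, -61.1], [207.0, 193.0])
([673.6, 320.2, 65.7, 46.3, -39.3], [229.0, 136.0])
([745.6, 1008.0, 133.7, 54.5, 62.7], [76.0, 25.0])
[[0.78741546 0.67013186 0.        ]
 [0.27069259 0.14198695 0.        ]]
top
([513.0, 236.9, 129.8, 42.8, -61.3], [210.0, 214.0])
([675.3, 320.3, 63.8, 43.0, -39.2], [175.0, 146.0])
([684.8, -200.6, 83.6, 35.2, -34.5], [394.0, 138.0])
([698.2, 178.5, 93.5, 57.2, 77.5], [235.0, 135.0])
([692.1, -411.1, 49.3, 46.7, -45.0], [479.0, 133.0])
([721.8, -79.6, 87.3, 32.2, -33.1], [342.0, 125.0])
([815.1, 59.3, 81.5, 39.2, -44.8], [283.0, 90.0])
[[0.53809482 0.44689055 0.        ]
 [0.2333154  0.12559913 0.        ]]
```

View pics/t1.png

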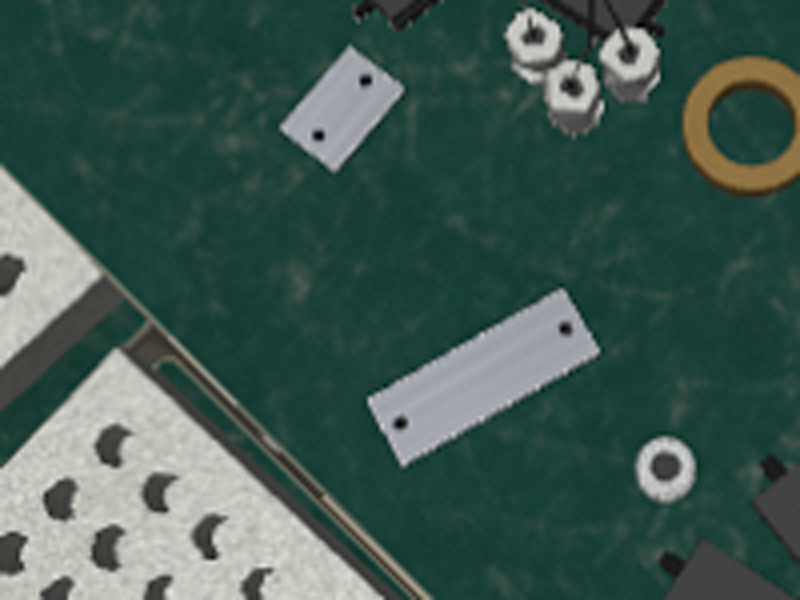

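View pics/s1.png

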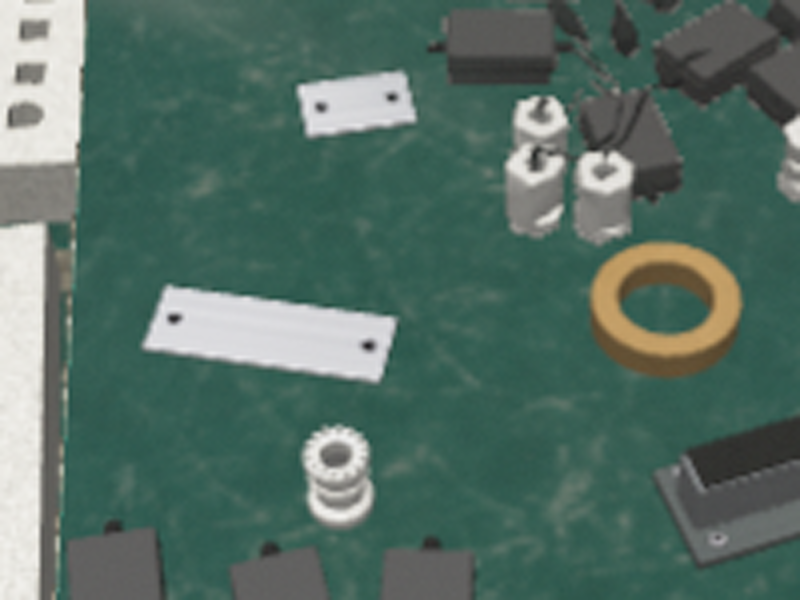

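View pics/s2.png

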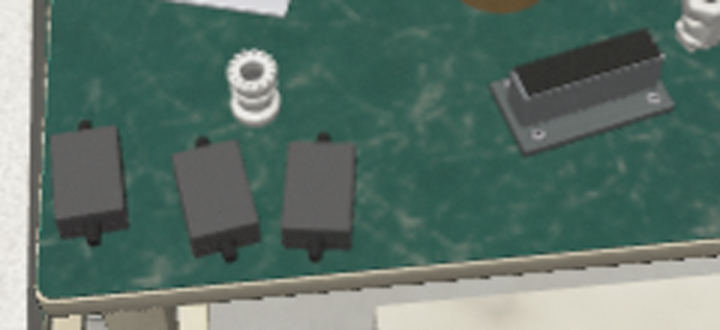

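Run:
```python
from h import *
T=env.read_camera("top"); S=env.read_camera("scene")
a=ray(T,[(90,160.75),(128,200.5),(197.5,270)],0); b=ray(S,[(161.25,110),(157.5,200),(155.5,260)],0)
for p in (a,b):
    d=p[0]-p[-1]; print(p[:,:2].round(4).tolist(), np.degrees(np.arctan2(d[1],d[0])))
P=np.r_[a,b][:,:2]; m=P.mean(0); d=np.linalg.svd(P-m)[2][0]; d*=np.sign(d[0]); n=np.array([d[1],-d[0]])
print("edge",m,np.degrees(np.arctan2(n[1],n[0])),((P-m)@n).round(4))
L=np.array([.5125,.2367]); print("L dist to edge",(L-m)@n,"along",(L-m)@d)
zoom(T,"t2.png",290,135,80,75,8); zoom(S,"s3.png",295,200,80,60,8)
cv2.imwrite("pics/t3.png",cv2.resize(T["pixels"][0:220,20:420,::-1],None,fx=2,fy=2))
# rest mask
for c,n in((T,"top"),(S,"scene")):
    hsv=cv2.cvtColor(c["pixels"],cv2.COLOR_RGB2HSV); 
    m=(hsv[...,2]<50).astype(np.uint8); x0,y0,x1,y1=(300,145,352,205) if n=="top" else (300,205,370,255)
    mm=np.zeros_like(m); mm[y0:y1,x0:x1]=m[y0:y1,x0:x1]
    ks=cv2.findContours(mm,0,1)[0]; k=max(ks,key=cv2.contourArea)
    X=ray(c,k.reshape(-1,2),.045)[:,:2]; print(n,cv2.minAreaRect((X*1000).astype(np.float32)))
```

```text
[[0.6464, 0.5237], [0.5482, 0.4286], [0.3863, 0.2661]] 44.720887598158654
[[0.6378, 0.5162], [0.432, 0.3068], [0.3269, 0.1989]] 45.58439633239328
edge [0.49627114 0.37338083] -44.64771768383746 [ 0.0012 -0.0018 -0.0029  0.0003  0.0011  0.0021]
L dist to edge 0.10759775782762686 along -0.08583559228454153
top ((597.5987548828125, -31.54568862915039), (24.18779945373535, 94.28304290771484), 58.94511795043945)
scene ((602.0194091796875, -35.73588562011719), (19.662330627441406, 10.496601104736328), 42.73343276977539)
```

View pics/t2.png

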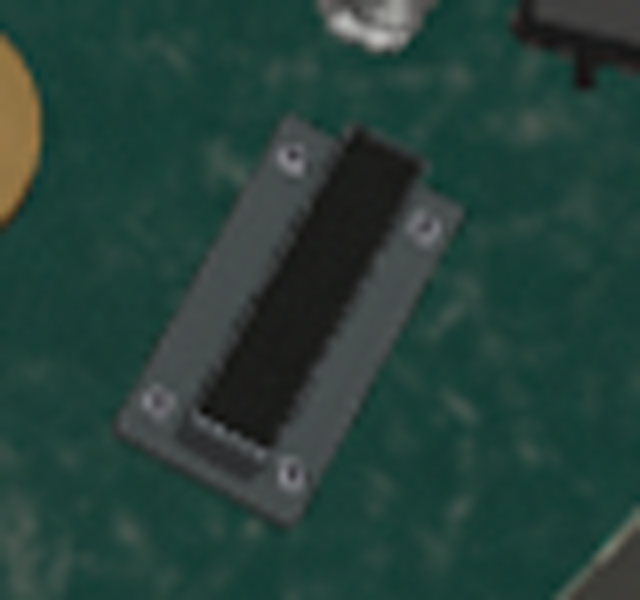

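View pics/s3.png

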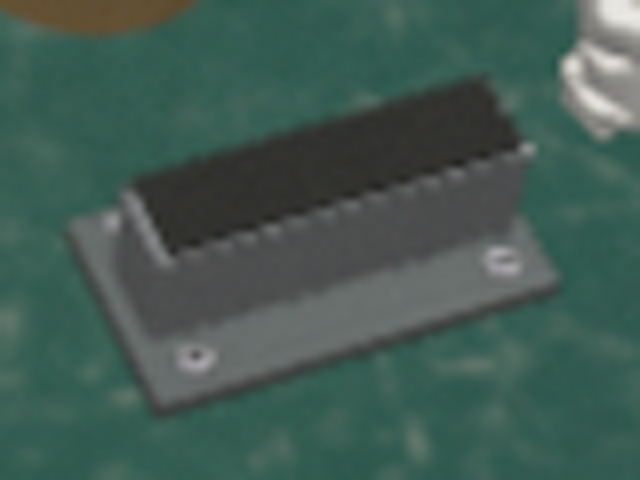

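Run:
```python
from h import *
T=env.read_camera("top"); S=env.read_camera("scene")
def f(c,pts,off,z):
    p=(np.array(pts)+.5)/8-.5+np.array(off); X=ray(c,p,z)[:,:2]; 
    print(X.mean(0).round(4), cv2.minAreaRect((X*1000).astype(np.float32)))
f(T,[(355,128),(425,165),(270,447),(200,410)],(290,135),.045)
f(T,[(292,117),(462,208),(292,525),(118,430)],(290,135),.008)
f(S,[(133,190),(487,78),(530,150),(172,258)],(295,200),.045)
f(S,[(70,230),(160,410),(560,288)],(295,200),.006)
# holes refine of blank heading
print(ray(T,[(90+(566+.5)/4-.5,120+(328+.5)/4-.5),(90+(400+.5)/4-.5,120+(423+.5)/4-.5)],.003))
```

```text
[ 0.5973 -0.0326] ((597.1768798828125, -32.709693908691406), (22.14876937866211, 93.52332305908203), 59.02824020385742)
[ 0.597  -0.0328] ((597.0938720703125, -32.74005126953125), (56.6274299621582, 108.18665313720703), 59.153987884521484)
[ 0.596  -0.0341] ((595.80615234375, -34.577674865722656), (23.624677658081055, 96.03213500976562), 60.04269027709961)
[ 0.576  -0.0321] ((574.6180419921875, -46.23876953125), (50.4366340637207, 122.66626739501953), 30.7586727142334)
[[0.53914133 0.18875165 0.003     ]
 [0.48660241 0.28400337 0.003     ]]
```

View pics/t3.png

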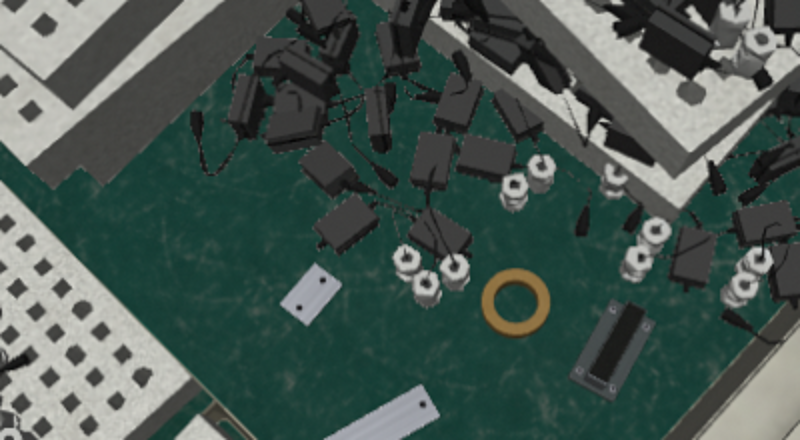

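```bash
python3 -m creep '[{"tx":-0.0353,"ty":-0.023},{"tx":-0.0353,"ty":-0.023},{"tx":-0.0353,"ty":-0.023},{"tx":-0.0353,"ty":-0.023},{"tx":-0.0353,"ty":-0.023},{"tx":-0.0353,"ty":-0.023},{"tx":-0.0353,"ty":-0.023},{"tx":-0.0353,"ty":-0.023},{"tx":-0.0353,"ty":-0.023},{"tx":-0.0353,"ty":-0.023},{"tx":-0.0353,"ty":-0.023},{"tx":-0.0353,"ty":-0.023},{"rz":8.7},{"rz":8.7},{"rz":8.7},{"rz":8.7},{"rz":8.7},{},{}]' 0 20
```

```text
$[0]: bad value
```

```bash
python3 -m creep '[{"tx":-0.0353,"ty":-0.023},{"tx":-0.0353,"ty":-0.023},{"tx":-0.0353,"ty":-0.023},{"tx":-0.0353,"ty":-0.023},{"tx":-0.0353,"ty":-0.023},{"tx":-0.0353,"ty":-0.023},{"tx":-0.0353,"ty":-0.023},{"tx":-0.0353,"ty":-0.023},{"tx":-0.0353,"ty":-0.023},{"tx":-0.0353,"ty":-0.023},{"tx":-0.0353,"ty":-0.023},{"tx":-0.0353,"ty":-0.023},{"rz":8.7},{"rz":8.7},{"rz":8.7},{"rz":8.7},{"rz":8.7},{"tz":0},{"tz":0}]' 0 20; python3 -c "from cell import env;print(env.get_obs())"
```

```text
{'time_s': 0.45, 'qpos': array([-71.55708078,  18.39640329,  -4.01759426,  83.11356163,
         1.29495112,  78.54074205,  -3.25982097]), 'joint_velocities': array([-0.04880191, -0.07493578, -0.01237241, -0.05257495,  0.03787235,
       -0.02453443,  0.17201412]), 'effort': array([ 4.54656611e-04, -4.90516090e+01, -4.02301960e-01, -3.12375820e+01,
       -6.38168002e-02,  3.53162200e-02,  3.03868956e-05]), 'tool_pos': array([0.19692338, 0.61942322, 0.24748318]), 'tool_rot': array([-1.79994440e+02,  2.45326958e-03,  1.62367597e+02]), 'force': array([-0.22318895,  0.63116213, -0.23226252]), 'wrist_torque': array([0.04021138, 0.00173215, 0.03046783]), 'grip_width': 0.08710689787838057}$[0]: bad value
```

```bash
python3 -m creep '[{"tx":-0.0353,"ty":-0.023,"tz":0,"rx":0,"ry":0,"rz":0}]' 0 20; python3 -m creep --help | head -20
```

```text
time_s: 0.57
tool_pos: [0.2202, 0.5886, 0.2471]
tool_rot: [180.0, -0.1, 162.7]
force: [0.3, 0.5, -0.6]
grip_width: 0.0827invalid input: not JSON, or not a number
```

All six keys are needed in every row. I'll carry on with the remaining 11 rows.

```bash
python3 -m creep '[{"tx":-0.0353,"ty":-0.023,"tz":0,"rx":0,"ry":0,"rz":0},{"tx":-0.0353,"ty":-0.023,"tz":0,"rx":0,"ry":0,"rz":0},{"tx":-0.0353,"ty":-0.023,"tz":0,"rx":0,"ry":0,"rz":0},{"tx":-0.0353,"ty":-0.023,"tz":0,"rx":0,"ry":0,"rz":0},{"tx":-0.0353,"ty":-0.023,"tz":0,"rx":0,"ry":0,"rz":0},{"tx":-0.0353,"ty":-0.023,"tz":0,"rx":0,"ry":0,"rz":0},{"tx":-0.0353,"ty":-0.023,"tz":0,"rx":0,"ry":0,"rz":0},{"tx":-0.0353,"ty":-0.023,"tz":0,"rx":0,"ry":0,"rz":0},{"tx":-0.0353,"ty":-0.023,"tz":0,"rx":0,"ry":0,"rz":0},{"tx":-0.0353,"ty":-0.023,"tz":0,"rx":0,"ry":0,"rz":0},{"tx":-0.0353,"ty":-0.023,"tz":0,"rx":0,"ry":0,"rz":0},{"tx":0,"ty":0,"tz":0,"rx":0,"ry":0,"rz":8.7},{"tx":0,"ty":0,"tz":0,"rx":0,"ry":0,"rz":8.7},{"tx":0,"ty":0,"tz":0,"rx":0,"ry":0,"rz":8.7},{"tx":0,"ty":0,"tz":0,"rx":0,"ry":0,"rz":8.7},{"tx":0,"ty":0,"tz":0,"rx":0,"ry":0,"rz":8.7},{"tx":0,"ty":0,"tz":0,"rx":0,"ry":0,"rz":0}]' 0 20
```

```text
time_s: 2.7
tool_pos: [0.517, 0.2282, 0.2477]
tool_rot: [180.0, -0.0, 119.0]
force: [-0.3, 0.3, -0.1]
grip_width: 0.0005
```

```bash
python3 -m creep '[{"tx":0,"ty":0,"tz":0.04,"rx":0,"ry":0,"rz":0},{"tx":0,"ty":0,"tz":0.04,"rx":0,"ry":0,"rz":0},{"tx":0,"ty":0,"tz":0.04,"rx":0,"ry":0,"rz":0},{"tx":0,"ty":0,"tz":0.04,"rx":0,"ry":0,"rz":0},{"tx":0,"ty":0,"tz":0.035,"rx":0,"ry":0,"rz":0},{"tx":0,"ty":0,"tz":0.015,"rx":0,"ry":0,"rz":0},{"tx":0,"ty":0,"tz":0.004,"rx":0,"ry":0,"rz":0},{"tx":0,"ty":0,"tz":0,"rx":0,"ry":0,"rz":0}]'
python3 - <<'E'
from h import *
S=env.read_camera("scene"); zoom(S,"s4.png",140,110,200,150,4)
W=env.read_camera("wrist"); cv2.imwrite("pics/w4.png",W["pixels"][:,:,::-1])
E
```

```text
time_s: 3.7
tool_pos: [0.5179, 0.2285, 0.0346]
tool_rot: [179.9, -0.0, 118.9]
force: [0.1, -0.1, -0.3]
grip_width: 0.0006
```

View pics/s4.png

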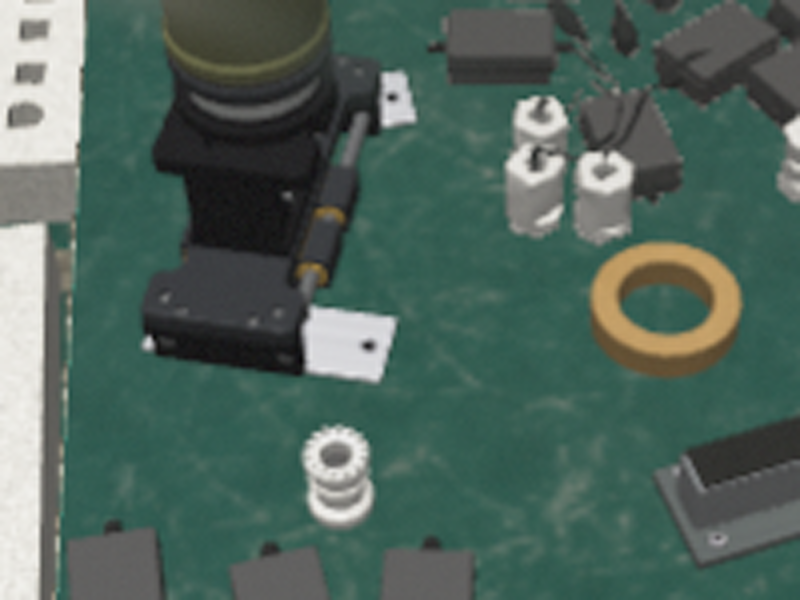

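View pics/w4.png

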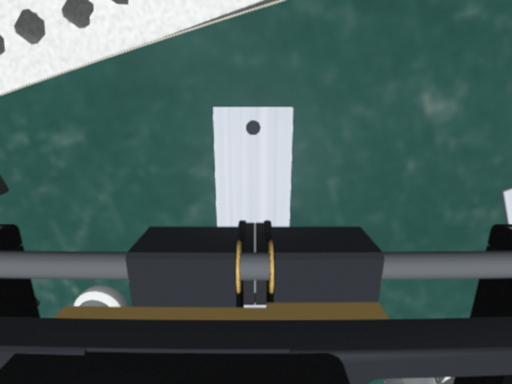

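The wrist view shows the blank straight ahead of the fingers: far end at (253,107), hole at (253,127), and the edge running across the top left. The scene view agrees, so I'll press now.

```bash
python3 -m creep '[{"tx":0,"ty":0,"tz":0.004,"rx":0,"ry":0,"rz":0},{"tx":0,"ty":0,"tz":0.002,"rx":0,"ry":0,"rz":0},{"tx":0,"ty":0,"tz":0,"rx":0,"ry":0,"rz":0}]'
```

```text
time_s: 4.18
tool_pos: [0.5173, 0.2283, 0.0284]
tool_rot: [180.0, -0.0, 118.9]
force: [-2.1, -0.1, 5.8]
grip_width: 0.0006
```

```bash
python3 -m creep '[{"tx":0,"ty":0,"tz":0.001,"rx":0,"ry":0,"rz":0},{"tx":0,"ty":0,"tz":0,"rx":0,"ry":0,"rz":0}]'
```

```text
time_s: 4.42
tool_pos: [0.5173, 0.2283, 0.0284]
tool_rot: [180.0, -0.0, 118.9]
force: [-3.6, -2.1, 12.3]
grip_width: 0.0005
```

```bash
python3 -m creep '[{"tx":0.003,"ty":-0.0008,"tz":0,"rx":0,"ry":0,"rz":-1.6},{"tx":0.003,"ty":-0.0007,"tz":0,"rx":0,"ry":0,"rz":-1.6},{"tx":0.003,"ty":-0.0006,"tz":0,"rx":0,"ry":0,"rz":-1.6},{"tx":0.003,"ty":-0.0006,"tz":0,"rx":0,"ry":0,"rz":-1.6},{"tx":0.003,"ty":-0.0005,"tz":0,"rx":0,"ry":0,"rz":-1.6}]'
python3 - <<'E'
from h import *
W=env.read_camera("wrist"); cv2.imwrite("pics/w5.png",W["pixels"][:,:,::-1])
E
```

```text
time_s: 5.05
tool_pos: [0.5093, 0.2384, 0.0284]
tool_rot: [179.7, 0.2, 126.9]
force: [2.8, -3.0, 6.3]
grip_width: 0.0006
```

View pics/w5.png

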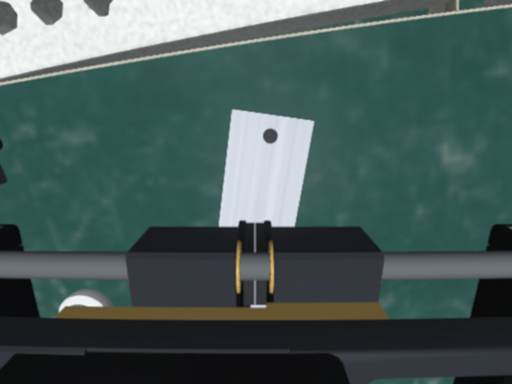

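Compared with the previous frame, the plate came along but turned 8° relative to the fingers, so a twisting fingertip doesn't rotate it. I'll just drag it straight.

```bash
python3 -m creep '[{"tx":0,"ty":0,"tz":0.0006,"rx":0,"ry":0,"rz":0},{"tx":0.005,"ty":-0.0007,"tz":0,"rx":0,"ry":0,"rz":0},{"tx":0.005,"ty":-0.0007,"tz":0,"rx":0,"ry":0,"rz":0},{"tx":0.005,"ty":-0.0007,"tz":0,"rx":0,"ry":0,"rz":0},{"tx":0.005,"ty":-0.0007,"tz":0,"rx":0,"ry":0,"rz":0},{"tx":0.005,"ty":-0.0007,"tz":0,"rx":0,"ry":0,"rz":0},{"tx":0.005,"ty":-0.0007,"tz":0,"rx":0,"ry":0,"rz":0},{"tx":0.005,"ty":-0.0007,"tz":0,"rx":0,"ry":0,"rz":0},{"tx":0.005,"ty":-0.0007,"tz":0,"rx":0,"ry":0,"rz":0}]'
python3 - <<'E'
from h import *
W=env.read_camera("wrist"); cv2.imwrite("pics/w6.png",W["pixels"][:,:,::-1])
E
```

```text
time_s: 6.22
tool_pos: [0.4818, 0.2671, 0.0284]
tool_rot: [179.6, 0.2, 126.8]
force: [3.7, -3.5, 8.0]
grip_width: 0.0006
```

View pics/w6.png

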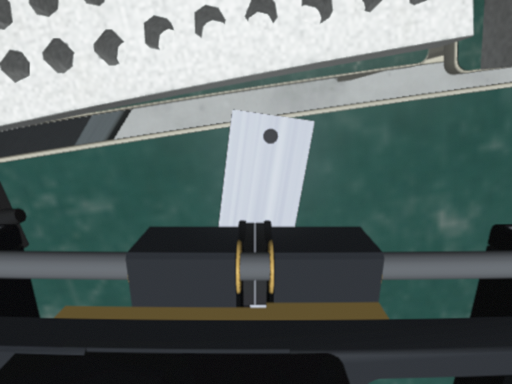

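Run:
```python
from h import *
W=env.read_camera("wrist")
e=ray(W,[(5,161),(505,83)],0)[:,:2]; d=e[1]-e[0]; d/=np.linalg.norm(d); n=np.array([-d[1],d[0]])
o=env.get_obs()["tool_pos"][:2]; n*=np.sign((o-e[0])@n)
print("edge",e,np.degrees(np.arctan2(n[1],n[0])))
b=ray(W,[(233,110),(314,121),(270,136)],.003)[:,:2]; print(b,np.linalg.norm(b[0]-b[1]),"dist",(b-e[0])@n)
m=np.array([.49627,.37338]);N=np.array([np.cos(np.radians(-44.65)),np.sin(np.radians(-44.65))])
print("dist old edge",(b-m)@N,"old-vs-new",(e-m)@N, "tcp",(o-e[0])@n)
v=b[0]-b[1];print("axis",np.degrees(np.arctan2(v[1],v[0]))+90)
```

```text
edge [[0.34146867 0.21997314]
 [0.53654144 0.41835411]] -44.51826271767353
[[0.4292532  0.31919931]
 [0.46669314 0.3402573 ]
 [0.45289107 0.32010908]] 0.04295565684351997 dist [-0.00697836  0.0049528   0.00923821]
dist old edge [-0.00959984  0.00223641  0.00657709] old-vs-new [-0.00231731 -0.00295701] tcp 0.06623217423438871
axis -60.64454154485102
```

```bash
python3 -m creep '[{"tx":0.005,"ty":-0.0007,"tz":0,"rx":0,"ry":0,"rz":0},{"tx":0.005,"ty":-0.0007,"tz":0,"rx":0,"ry":0,"rz":0},{"tx":0.005,"ty":-0.0007,"tz":0,"rx":0,"ry":0,"rz":0},{"tx":0.005,"ty":-0.0007,"tz":0,"rx":0,"ry":0,"rz":0},{"tx":0.005,"ty":-0.0007,"tz":0,"rx":0,"ry":0,"rz":0},{"tx":0.005,"ty":-0.0007,"tz":0,"rx":0,"ry":0,"rz":0},{"tx":0.005,"ty":-0.0007,"tz":0,"rx":0,"ry":0,"rz":0},{"tx":0.005,"ty":-0.0007,"tz":0,"rx":0,"ry":0,"rz":0},{"tx":0,"ty":0,"tz":0,"rx":0,"ry":0,"rz":0}]'
python3 - <<'E'
from h import *
W=env.read_camera("wrist"); cv2.imwrite("pics/w7.png",W["pixels"][:,:,::-1])
E
```

```text
time_s: 7.45
tool_pos: [0.4528, 0.2964, 0.0284]
tool_rot: [179.7, 0.1, 126.8]
force: [2.1, -2.7, 10.2]
grip_width: 0.0002
```

View pics/w7.png

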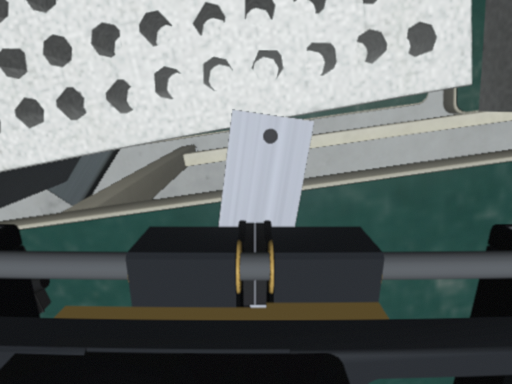

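```bash
python3 -m creep '[{"tx":0,"ty":0,"tz":-0.003,"rx":0,"ry":0,"rz":0},{"tx":0,"ty":0,"tz":-0.02,"rx":0,"ry":0,"rz":0},{"tx":0,"ty":0,"tz":-0.04,"rx":0,"ry":0,"rz":0},{"tx":0,"ty":0,"tz":-0.05,"rx":0,"ry":0,"rz":0},{"tx":0,"ty":0,"tz":0,"rx":0,"ry":0,"rz":0}]' 0.062
python3 - <<'E'
from h import *
W=env.read_camera("wrist"); cv2.imwrite("pics/w8.png",W["pixels"][:,:,::-1])
S=env.read_camera("scene"); zoom(S,"s8.png",100,130,200,150,4)
T=env.read_camera("top"); zoom(T,"t8.png",90,150,200,150,4)
E
```

```text
time_s: 8.12
tool_pos: [0.4514, 0.2983, 0.1431]
tool_rot: [179.5, -0.1, 126.9]
force: [1.0, 0.2, -0.2]
grip_width: 0.0421
```

View pics/w8.png

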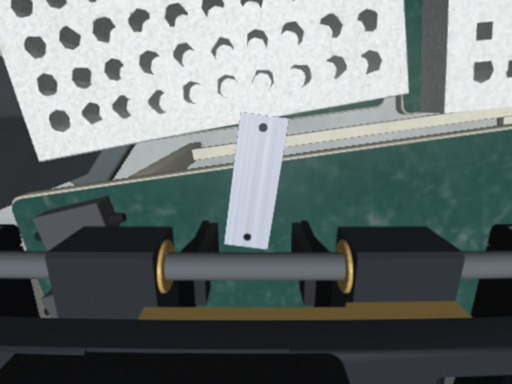

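View pics/s8.png

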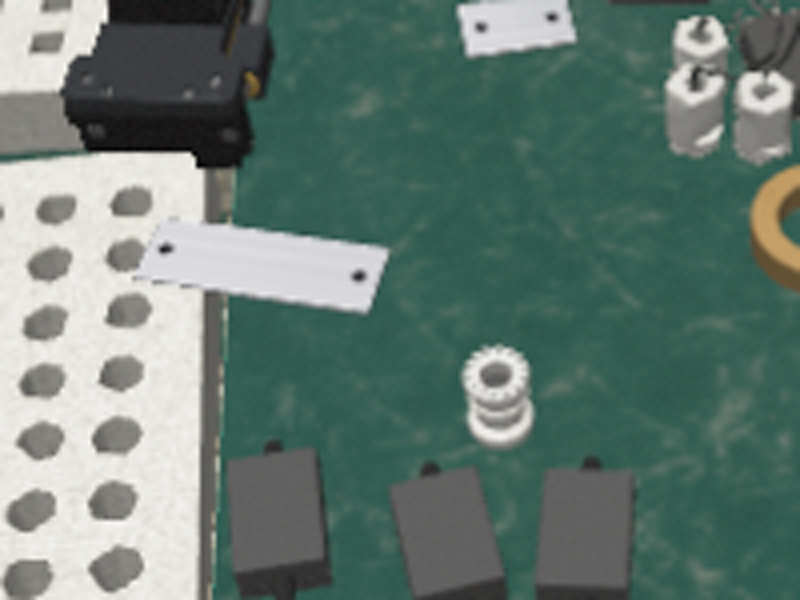

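View pics/t8.png

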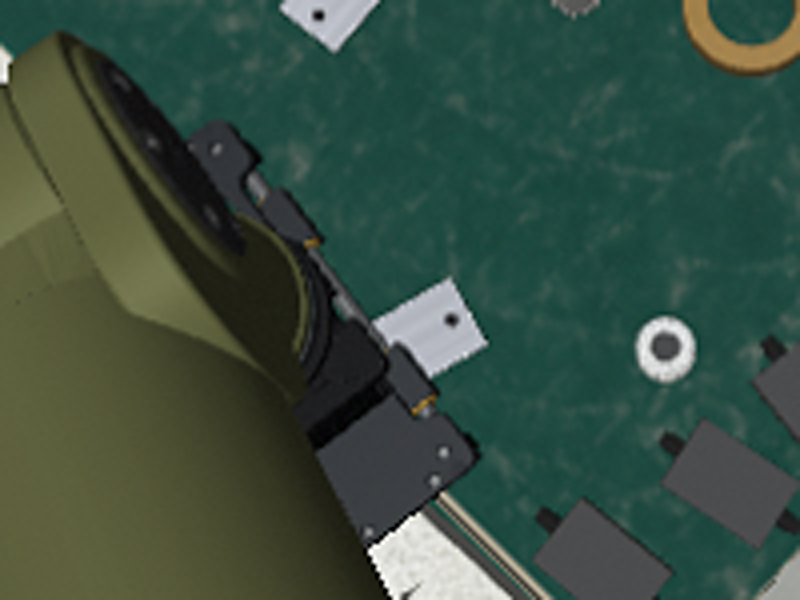

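The wrist view shows the blank from (264,115) to (247,246), with its far end past the edge and the fingers clear. The scene view shows about a third of it overhanging the edge at u≈220 (zoomed). Next I'll measure its pose.

Run:
```python
from h import *
W=env.read_camera("wrist");S=env.read_camera("scene")
print(env.get_obs()["tool_pos"],env.get_obs()["tool_rot"])
for c,p in((W,np.array([(241,113),(287,118),(268,248),(226,244)],float)),(S,(np.array([(165,219),(388,247),(370,312),(137,278)])+.5)/4-.5+np.array([100,130]))):
    X=ray(c,p,.003)[:,:2]; print(X.round(4).tolist(),cv2.minAreaRect((X*1000).astype(np.float32)))
print(ray(W,[(263,127),(247,237)],.003))
print(ray(S,(np.array([(165,248),(358,275)])+.5)/4-.5+np.array([100,130]),.003))
e=ray(W,[(130,185),(450,142)],0)[:,:2];print("edge",e)
```

```text
[0.44831802 0.29580794 0.13733228] [-1.79822044e+02  3.05158498e-03  1.26875540e+02]
[[0.3976, 0.3445], [0.4325, 0.3654], [0.4954, 0.2562], [0.4597, 0.2347]] ((446.0657043457031, 300.054931640625), (41.67635726928711, 126.79878234863281), 29.940732955932617)
[[0.4377, 0.3656], [0.5005, 0.2568], [0.4626, 0.2329], [0.4004, 0.3457]] ((451.0628356933594, 300.0565490722656), (44.73480224609375, 128.80682373046875), 28.87452507019043)
[[0.42031848 0.34651137 0.003     ]
 [0.47174964 0.25318464 0.003     ]]
[[0.42385707 0.34985044 0.003     ]
 [0.47640816 0.25550899 0.003     ]]
edge [[0.3521774  0.22815756]
 [0.56581532 0.4396221 ]]
```

```bash
python3 -m creep '[{"tx":0,"ty":0,"tz":0,"rx":0,"ry":0,"rz":7.9},{"tx":0.02,"ty":0,"tz":0,"rx":0,"ry":0,"rz":0},{"tx":0.02,"ty":0,"tz":0,"rx":0,"ry":0,"rz":0},{"tx":0,"ty":0,"tz":0,"rx":0,"ry":0,"rz":0},{"tx":0,"ty":0,"tz":0,"rx":0,"ry":0,"rz":0},{"tx":0,"ty":0,"tz":0,"rx":0,"ry":0,"rz":0}]' 0.058
python3 - <<'E'
from h import *
W=env.read_camera("wrist"); cv2.imwrite("pics/w9.png",W["pixels"][:,:,::-1]); print(W["R"]@[0,0,1],-W["R"].T@W["t"],env.get_obs()["tool_pos"])
E
```

```text
time_s: 9.12
tool_pos: [0.4306, 0.3302, 0.1387]
tool_rot: [-180.0, 0.0, 118.9]
force: [1.6, -0.2, 0.6]
grip_width: 0.0578
[ 1.79381250e-04  2.67499721e-01 -9.63557921e-01] [0.39527989 0.39476647 0.27582024] [0.43054387 0.33044135 0.1388216 ]
```

View pics/w9.png

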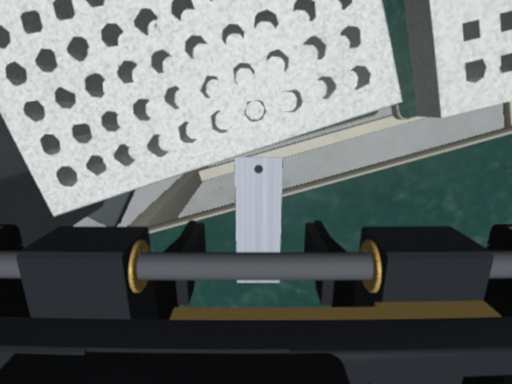

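Run:
```python
from h import *
W=env.read_camera("wrist");o=env.get_obs()
p=o["tool_pos"][:2]; a=np.radians(o["tool_rot"][2]); ex=np.array([np.cos(a),np.sin(a)]); ey=np.array([np.sin(a),-np.cos(a)])
for n,c,px in(("end",W,(259,157)),("hole",W,(259,169)),("end corner L",W,(236,157)),("R",W,(282,157.)),("bottom",W,(259.,282)),("midL",W,(237,215)),("midR",W,(281.,215))):
    X=ray(c,[px],.003)[0,:2]; print(n,X.round(4),"tool",((X-p)@ex).round(4),((X-p)@ey).round(4))
for n,X in(("scene centre",np.array([.4506,.3014])),("drag est",np.array([.448,.3048]))): print(n,((X-p)@ex).round(4),((X-p)@ey).round(4))
e=ray(W,[(150,232),(505,128)],0)[:,:2]
print("edge tool",[((x-p)@ex,(x-p)@ey) for x in e])
```

```text
end [0.4198 0.3591] tool 0.0301 0.0044
hole [0.4252 0.3494] tool 0.0189 0.0044
end corner L [0.4014 0.349 ] tool 0.0301 -0.0166
R [0.4381 0.3692] tool 0.0301 0.0253
bottom [0.4827 0.2462] tool -0.0992 0.0048
midL [0.4285 0.2999] tool -0.026 -0.0166
midR [0.4656 0.3203] tool -0.026 0.0257
scene centre -0.0353 0.0035
drag est -0.0311 0.0028
edge tool [(np.float64(-0.04504842908924329), np.float64(-0.10341422380589284)), (np.float64(0.05721288878061576), np.float64(0.23109893760303094))]
```

```bash
python3 -m creep '[{"tx":0.018,"ty":0.004,"tz":0.02,"rx":0,"ry":0,"rz":0},{"tx":0,"ty":0,"tz":0.03,"rx":0,"ry":0,"rz":0},{"tx":0,"ty":0,"tz":0.03,"rx":0,"ry":0,"rz":0},{"tx":0,"ty":0,"tz":0.015,"rx":0,"ry":0,"rz":0},{"tx":0,"ty":0,"tz":0,"rx":0,"ry":0,"rz":0},{"tx":0,"ty":0,"tz":0,"rx":0,"ry":0,"rz":0}]' 0.058
python3 - <<'E'
from h import *
W=env.read_camera("wrist"); cv2.imwrite("pics/w10.png",W["pixels"][:,:,::-1]); print(env.get_obs()["tool_pos"])
S=env.read_camera("scene"); zoom(S,"s10.png",100,130,200,150,4)
E
```

```text
time_s: 9.98
tool_pos: [0.4254, 0.3499, 0.0448]
tool_rot: [179.9, -0.0, 119.0]
force: [-0.5, 0.0, 0.2]
grip_width: 0.0577
[0.4255719  0.34988508 0.04510154]
```

View pics/w10.png

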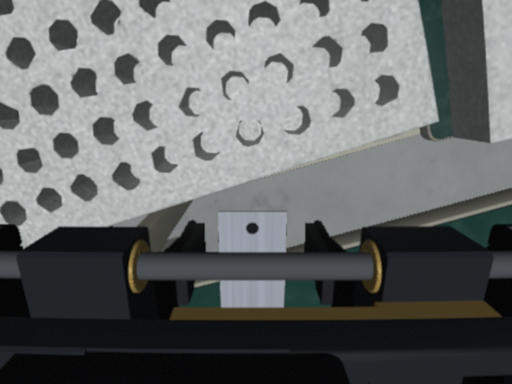

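View pics/s10.png

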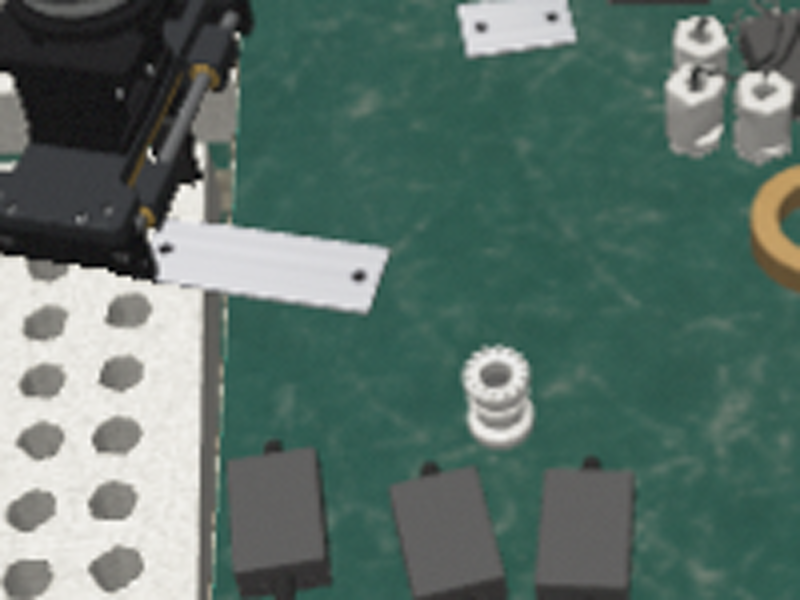

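```bash
python3 - <<'E'
from h import *
W=env.read_camera("wrist");o=env.get_obs()
p=o["tool_pos"][:2]; a=np.radians(o["tool_rot"][2]); ex=np.array([np.cos(a),np.sin(a)]); ey=np.array([np.sin(a),-np.cos(a)])
for px in((219,211),(287,211),(252,228)):
    X=ray(W,[px],.003)[0,:2]; print("tool",((X-p)@ex).round(4),((X-p)@ey).round(4))
E
python3 -m creep '[{"tx":0,"ty":0,"tz":0.02,"rx":0,"ry":0,"rz":0},{"tx":0,"ty":0,"tz":0.012,"rx":0,"ry":0,"rz":0},{"tx":0,"ty":0,"tz":0.0055,"rx":0,"ry":0,"rz":0},{"tx":0,"ty":0,"tz":0,"rx":0,"ry":0,"rz":0}]'
```

```text
tool 0.0111 -0.0218
tool 0.011 0.0209
tool -0.0004 -0.0011
time_s: 10.62
tool_pos: [0.4248, 0.349, 0.0064]
tool_rot: [-180.0, 0.0, 119.0]
force: [0.0, -0.4, 0.3]
grip_width: 0.0579
```

```bash
python3 -m creep '[{"tx":0,"ty":0,"tz":0,"rx":0,"ry":0,"rz":0},{"tx":0,"ty":0,"tz":0,"rx":0,"ry":0,"rz":0},{"tx":0,"ty":0,"tz":0,"rx":0,"ry":0,"rz":0},{"tx":0,"ty":0,"tz":0,"rx":0,"ry":0,"rz":0},{"tx":0,"ty":0,"tz":0,"rx":0,"ry":0,"rz":0},{"tx":0,"ty":0,"tz":0,"rx":0,"ry":0,"rz":0}]' 0.03 45
```

```text
time_s: 11.38
tool_pos: [0.4251, 0.3494, 0.0067]
tool_rot: [180.0, -0.0, 119.0]
force: [0.1, 0.0, 0.7]
grip_width: 0.0428
```

```bash
python3 -m creep '[{"tx":0,"ty":0,"tz":-0.005,"rx":0,"ry":0,"rz":0},{"tx":0,"ty":0,"tz":-0.015,"rx":0,"ry":0,"rz":0},{"tx":0,"ty":0,"tz":-0.03,"rx":0,"ry":0,"rz":0},{"tx":0,"ty":0,"tz":-0.04,"rx":0,"ry":0,"rz":0},{"tx":0,"ty":0,"tz":-0.04,"rx":0,"ry":0,"rz":0},{"tx":0,"ty":0,"tz":0,"rx":0,"ry":0,"rz":0},{"tx":0,"ty":0,"tz":0,"rx":0,"ry":0,"rz":0}]'
python3 - <<'E'
from h import *
W=env.read_camera("wrist"); cv2.imwrite("pics/w11.png",W["pixels"][:,:,::-1])
S=env.read_camera("scene"); zoom(S,"s11.png",80,90,200,150,4)
E
```

```text
time_s: 12.25
tool_pos: [0.4244, 0.3488, 0.1364]
tool_rot: [-180.0, -0.0, 119.0]
force: [-0.0, 0.0, -1.3]
grip_width: 0.0426
```

View pics/w11.png

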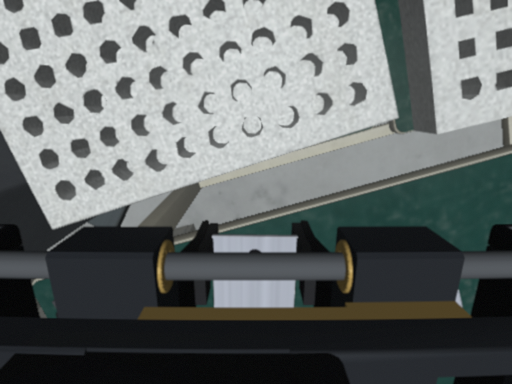

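View pics/s11.png

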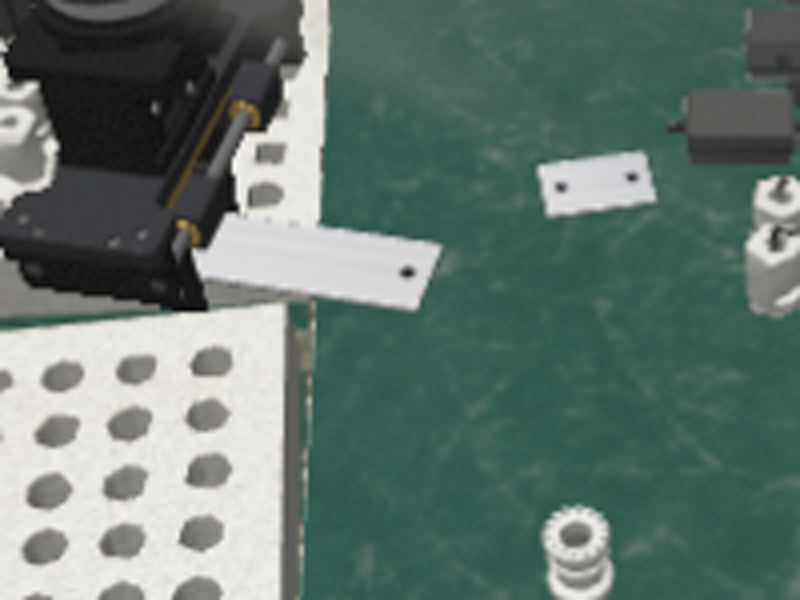

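Run:
```python
from h import *
S=env.read_camera("scene");o=env.get_obs()
p=o["tool_pos"]; a=np.radians(o["tool_rot"][2]); ex=np.array([np.cos(a),np.sin(a),0]); ey=np.array([np.sin(a),-np.cos(a),0])
zt=p[2]-.0037; print(p,o["tool_rot"])
px=(np.array([(442,243),(418,311),(408,271)])+.5)/4-.5+np.array([80,90])
for dz in(-.01,0,.01):
    X=ray(S,px,zt+dz)-p; print(dz,(X@ex).round(4),(X@ey).round(4))
```

```text
[0.42402532 0.34838348 0.13513385] [-1.79856586e+02  4.23115568e-02  1.18963837e+02]
-0.01 [-0.1152 -0.1165 -0.1041] [ 0.029  -0.0174  0.0075]
0 [-0.1191 -0.1203 -0.1081] [ 0.0196 -0.0261 -0.0016]
0.01 [-0.123  -0.1242 -0.1122] [ 0.0102 -0.0348 -0.0107]
```

The wrist and scene views show the blank held by its end, near enough level (the scene ray check gives under 3 mm of sag), with 11 mm of it ahead of the TCP. Next I'll carry it to above the rest.

```bash
python3 -m creep '[{"tx":-0.015,"ty":-0.0025,"tz":0,"rx":0,"ry":0,"rz":0},{"tx":-0.0308,"ty":-0.0051,"tz":0,"rx":0,"ry":0,"rz":0},{"tx":-0.0308,"ty":-0.0051,"tz":0,"rx":0,"ry":0,"rz":0},{"tx":-0.0308,"ty":-0.0051,"tz":0,"rx":0,"ry":0,"rz":0},{"tx":-0.0308,"ty":-0.0051,"tz":0,"rx":0,"ry":0,"rz":0},{"tx":-0.0308,"ty":-0.0051,"tz":0,"rx":0,"ry":0,"rz":0},{"tx":-0.0308,"ty":-0.0051,"tz":0,"rx":0,"ry":0,"rz":0},{"tx":-0.0308,"ty":-0.0051,"tz":0,"rx":0,"ry":0,"rz":0},{"tx":-0.0308,"ty":-0.0051,"tz":0,"rx":0,"ry":0,"rz":0},{"tx":-0.0308,"ty":-0.0051,"tz":0,"rx":0,"ry":0,"rz":0},{"tx":-0.0308,"ty":-0.0051,"tz":0,"rx":0,"ry":0,"rz":0},{"tx":-0.0308,"ty":-0.0051,"tz":0,"rx":0,"ry":0,"rz":0},{"tx":-0.015,"ty":-0.0025,"tz":0,"rx":0,"ry":0,"rz":0},{"tx":0,"ty":0,"tz":0,"rx":0,"ry":0,"rz":-5},{"tx":0,"ty":0,"tz":0,"rx":0,"ry":0,"rz":-5},{"tx":0,"ty":0,"tz":0,"rx":0,"ry":0,"rz":-5},{"tx":0,"ty":0,"tz":0,"rx":0,"ry":0,"rz":-5},{"tx":0,"ty":0,"tz":0,"rx":0,"ry":0,"rz":-5},{"tx":0,"ty":0,"tz":0,"rx":0,"ry":0,"rz":-5.3},{"tx":0,"ty":0,"tz":0,"rx":0,"ry":0,"rz":0}]'
python3 - <<'E'
from h import *
S=env.read_camera("scene"); zoom(S,"s12.png",250,150,200,150,4)
T=env.read_camera("top"); zoom(T,"t12.png",230,100,200,150,4); print(env.get_obs()["tool_pos"],env.get_obs()["tool_rot"])
E
```

```text
time_s: 14.9
tool_pos: [0.5495, -0.003, 0.1361]
tool_rot: [-180.0, -0.1, 149.2]
force: [-0.1, 0.0, -0.9]
grip_width: 0.0423
[ 0.54966339 -0.00306937  0.13622811] [-1.79991017e+02 -3.17378799e-02  1.49182484e+02]
```

View pics/s12.png

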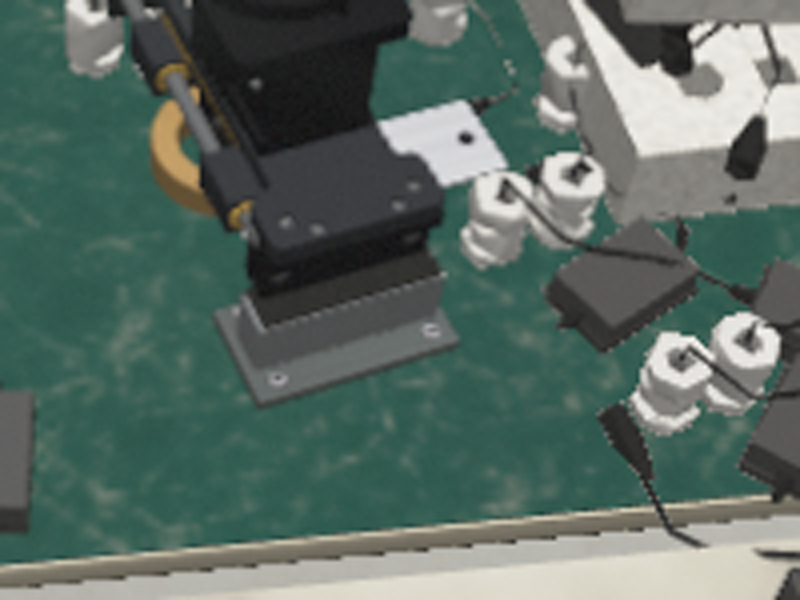

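View pics/t12.png

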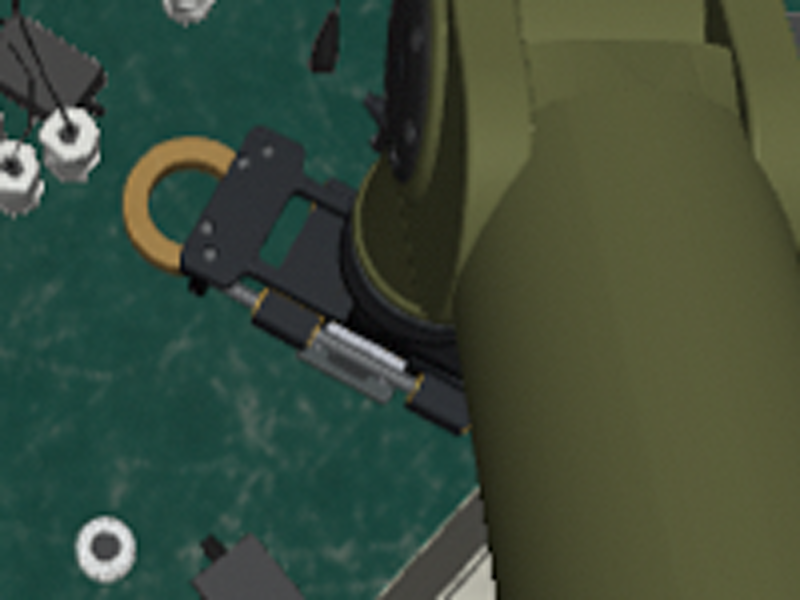

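```bash
python3 -m creep '[{"tx":-0.0013,"ty":-0.0019,"tz":0.02,"rx":0,"ry":0,"rz":0},{"tx":0,"ty":0,"tz":0.025,"rx":0,"ry":0,"rz":0},{"tx":0,"ty":0,"tz":0.02,"rx":0,"ry":0,"rz":0},{"tx":0,"ty":0,"tz":0.008,"rx":0,"ry":0,"rz":0},{"tx":0,"ty":0,"tz":0,"rx":0,"ry":0,"rz":0},{"tx":0,"ty":0,"tz":0,"rx":0,"ry":0,"rz":0}]'
python3 - <<'E'
from h import *
S=env.read_camera("scene"); zoom(S,"s13.png",290,170,120,90,6)
T=env.read_camera("top"); zoom(T,"t13.png",270,120,100,75,8);W=env.read_camera("wrist"); cv2.imwrite("pics/w13.png",W["pixels"][:,:,::-1]); print(env.get_obs()["tool_pos"],env.get_obs()["tool_rot"])
E
```

```text
time_s: 15.75
tool_pos: [0.5508, -0.0055, 0.0643]
tool_rot: [179.9, 0.1, 149.2]
force: [0.3, -0.4, -0.8]
grip_width: 0.0425
[ 0.55072515 -0.00536715  0.06430588] [1.79935090e+02 6.42470770e-02 1.49262506e+02]
```

View pics/s13.png

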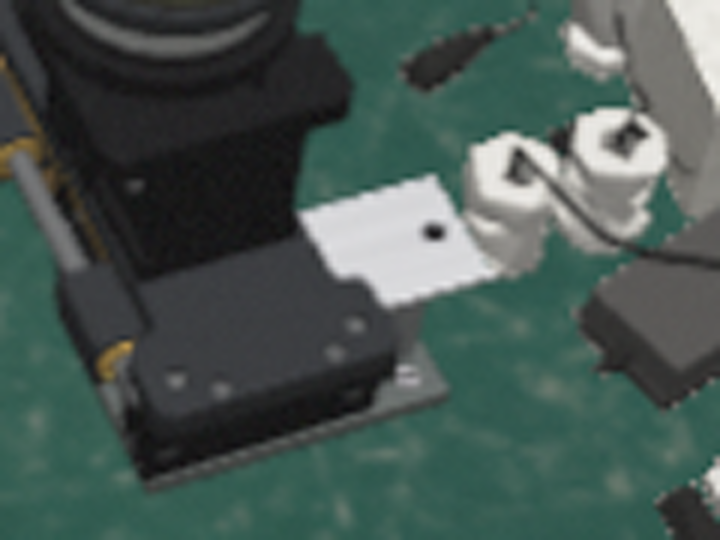

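View pics/t13.png

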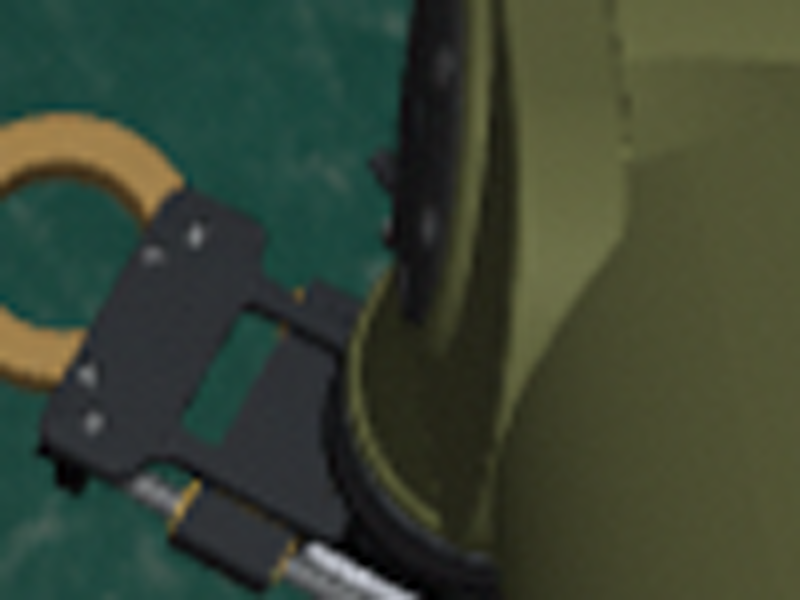

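View pics/w13.png

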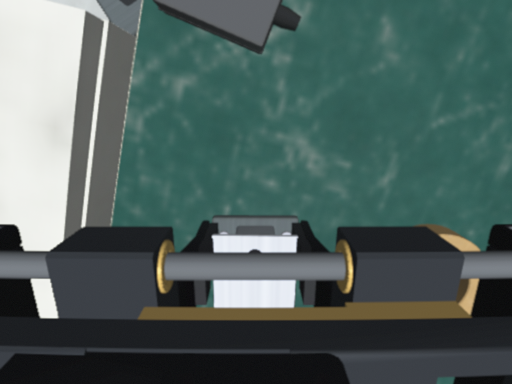

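Run:
```python
from h import *
S=env.read_camera("scene");o=env.get_obs();p=o["tool_pos"]
q=lambda a:(np.array(a)+.5)/6-.5+np.array([290,170])
X=ray(S,q([(435,175),(500,270),(433,231)]),p[2]-.0037); print("end corners, hole",X[:,:2].round(4))
print("end mid",X[:2].mean(0))
print("spool base front",ray(S,q([(512,272)]),0))
u=np.array([np.cos(np.radians(-30.7)),np.sin(np.radians(-30.7))]); v=np.array([-u[1],u[0]])
c=np.array([.5967,-.0332]); d=X[:,:2]-c; print("in rest frame",(d@u).round(4),(d@v).round(4)); d=p[:2]-c;print("tcp",d@u,d@v,p)
# wrist: foot near end at z=.008 and blank end
W=env.read_camera("wrist")
for n,px,z in(("foot",[(213,217),(299,217)],.008),("blank end",[(213,235),(298,235)],p[2]-.0037)):
    Y=ray(W,px,z)[:,:2]-c; print(n,(Y@u).round(4),(Y@v).round(4))
```

```text
end corners, hole [[ 0.6625 -0.0491]
 [ 0.6421 -0.0863]
 [ 0.6421 -0.0611]]
end mid [ 0.65229745 -0.06770607  0.06044088]
spool base front [[ 0.68999519 -0.07356154  0.        ]]
in rest frame [0.0647 0.0661 0.0533] [ 0.0199 -0.0225 -0.0008]
tcp -0.05383187454811355 0.00035609207814793015 [ 0.55059434 -0.00541033  0.06414088]
foot [-0.0554 -0.0553] [-0.0274  0.0312]
blank end [-0.0652 -0.0652] [-0.0202  0.0228]
```

In the rest's frame the blank runs from −65.2 to +65.4 mm and sits within about 1 mm across, so I'll lower it.

```bash
python3 -m creep '[{"tx":0,"ty":0,"tz":0.006,"rx":0,"ry":0,"rz":0},{"tx":0,"ty":0,"tz":0.003,"rx":0,"ry":0,"rz":0},{"tx":0,"ty":0,"tz":0.0015,"rx":0,"ry":0,"rz":0},{"tx":0,"ty":0,"tz":0,"rx":0,"ry":0,"rz":0}]'
```

```text
time_s: 16.5
tool_pos: [0.55, -0.0055, 0.0528]
tool_rot: [-180.0, -0.0, 149.3]
force: [-0.2, 0.5, -0.2]
grip_width: 0.0423
```

```bash
python3 -m creep '[{"tx":0,"ty":0,"tz":0.001,"rx":0,"ry":0,"rz":0},{"tx":0,"ty":0,"tz":0,"rx":0,"ry":0,"rz":0}]'
```

```text
time_s: 16.75
tool_pos: [0.5502, -0.0055, 0.0521]
tool_rot: [180.0, 0.0, 149.3]
force: [-0.3, 0.1, -0.3]
grip_width: 0.0426
```

```bash
python3 -m creep '[{"tx":0,"ty":0,"tz":0.0008,"rx":0,"ry":0,"rz":0},{"tx":0,"ty":0,"tz":0,"rx":0,"ry":0,"rz":0}]'
```

```text
time_s: 17.0
tool_pos: [0.5503, -0.0054, 0.0519]
tool_rot: [180.0, 0.0, 149.3]
force: [-2.5, -1.0, 5.4]
grip_width: 0.0423
```

```bash
python3 -m creep '[{"tx":0,"ty":0,"tz":0.0008,"rx":0,"ry":0,"rz":0},{"tx":0,"ty":0,"tz":0,"rx":0,"ry":0,"rz":0}]'
```

```text
time_s: 17.25
tool_pos: [0.5503, -0.0055, 0.0517]
tool_rot: [180.0, -0.0, 149.3]
force: [-4.1, 0.4, 9.9]
grip_width: 0.0424
```

```bash
python3 -m creep '[{"tx":0,"ty":0,"tz":-0.001,"rx":0,"ry":0,"rz":0},{"tx":0,"ty":0,"tz":0,"rx":0,"ry":0,"rz":0}]'; python3 -m creep '[{"tx":0,"ty":0,"tz":0,"rx":0,"ry":0,"rz":0},{"tx":0,"ty":0,"tz":0,"rx":0,"ry":0,"rz":0},{"tx":0,"ty":0,"tz":0,"rx":0,"ry":0,"rz":0},{"tx":0,"ty":0,"tz":0,"rx":0,"ry":0,"rz":0}]' 0.066
python3 - <<'E'
from h import *
W=env.read_camera("wrist"); cv2.imwrite("pics/w14.png",W["pixels"][:,:,::-1])
S=env.read_camera("scene"); zoom(S,"s14.png",290,170,120,90,6)
E
```

```text
time_s: 17.5
tool_pos: [0.5503, -0.0055, 0.0518]
tool_rot: [180.0, 0.0, 149.3]
force: [-2.2, -0.6, 5.0]
grip_width: 0.0424
time_s: 18.0
tool_pos: [0.55, -0.0054, 0.0512]
tool_rot: [-180.0, -0.0, 149.3]
force: [-0.3, 0.8, 0.6]
grip_width: 0.065
```

View pics/w14.png

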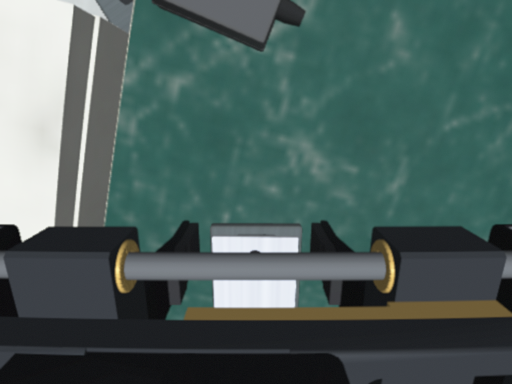

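View pics/s14.png

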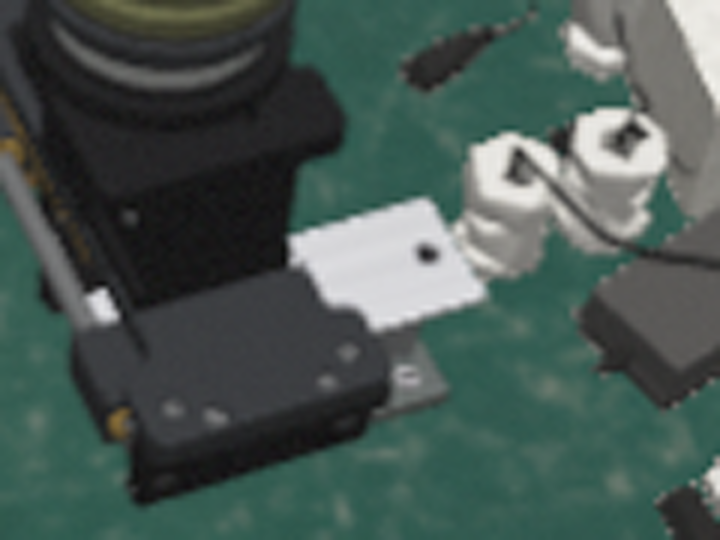

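The fingers are open at both sides of the blank, which rests on the block. I'll retreat straight up, then swing back to the left so both cameras can see it.

```bash
python3 -m creep '[{"tx":0,"ty":0,"tz":-0.005,"rx":0,"ry":0,"rz":0},{"tx":0,"ty":0,"tz":-0.015,"rx":0,"ry":0,"rz":0},{"tx":0,"ty":0,"tz":-0.03,"rx":0,"ry":0,"rz":0},{"tx":0,"ty":0,"tz":-0.04,"rx":0,"ry":0,"rz":0},{"tx":0,"ty":0,"tz":-0.04,"rx":0,"ry":0,"rz":0},{"tx":0,"ty":0,"tz":-0.04,"rx":0,"ry":0,"rz":0},{"tx":0.03,"ty":0.02,"tz":0,"rx":0,"ry":0,"rz":0},{"tx":0.035,"ty":0.025,"tz":0,"rx":0,"ry":0,"rz":0},{"tx":0.035,"ty":0.025,"tz":0,"rx":0,"ry":0,"rz":0},{"tx":0.035,"ty":0.025,"tz":0,"rx":0,"ry":0,"rz":0},{"tx":0.035,"ty":0.025,"tz":0,"rx":0,"ry":0,"rz":0},{"tx":0.035,"ty":0.025,"tz":0,"rx":0,"ry":0,"rz":0},{"tx":0.035,"ty":0.025,"tz":0,"rx":0,"ry":0,"rz":0},{"tx":0.035,"ty":0.025,"tz":0,"rx":0,"ry":0,"rz":0},{"tx":0.03,"ty":0.02,"tz":0,"rx":0,"ry":0,"rz":0},{"tx":0,"ty":0,"tz":0,"rx":0,"ry":0,"rz":0},{"tx":0,"ty":0,"tz":0,"rx":0,"ry":0,"rz":0}]'
python3 - <<'E'
from h import *
S=env.read_camera("scene"); zoom(S,"s15.png",290,170,120,90,6); print([x for x in plates(S,.048)],[x for x in plates(S,.003)])
T=env.read_camera("top"); zoom(T,"t15.png",270,120,100,75,8); print([x for x in plates(T,.048)],[x for x in plates(T,.003)])
E
```

```text
time_s: 20.23
tool_pos: [0.3984, 0.3345, 0.2222]
tool_rot: [180.0, 0.1, 149.2]
force: [0.6, 0.4, -0.0]
grip_width: 0.0656
[([659.4, -194.3, 84.3, 49.2, -32.0], [426.0, 243.0]), ([640.0, 286.4, 62.1, 43.8, -39.3], [229.0, 136.0])] [([694.1, -188.5, 89.2, 52.1, -32.0], [426.0, 243.0]), ([466.0, 145.8, 60.5, 31.6, 46.3], [224.0, 228.0]), ([673.6, 320.2, 65.7, 46.3, -39.3], [229.0, 136.0])]
[([660.3, 310.4, 62.4, 41.7, -39.7], [175.0, 147.0]), ([669.3, -184.3, 81.3, 34.1, -33.0], [394.0, 138.0]), ([681.7, 176.6, 89.9, 55.9, 77.5], [235.0, 135.0]), ([676.7, -383.4, 47.2, 44.9, -45.0], [479.0, 133.0]), ([731.4, -346.7, 96.6, 39.3, -13.2], [460.0, 112.0]), ([792.7, 63.4, 79.2, 39.4, -46.9], [283.0, 90.0])] [([674.9, 320.2, 65.7, 43.9, -39.7], [175.0, 147.0]), ([684.4, -200.9, 85.6, 35.9, -33.0], [394.0, 138.0]), ([697.5, 179.3, 94.8, 58.9, 77.5], [235.0, 135.0]), ([692.1, -410.7, 49.8, 47.3, -45.0], [479.0, 133.0]), ([749.8, -372.0, 101.7, 41.4, -13.2], [460.0, 112.0]), ([814.4, 60.0, 83.5, 41.5, -46.9], [283.0, 90.0])]
```

View pics/s15.png

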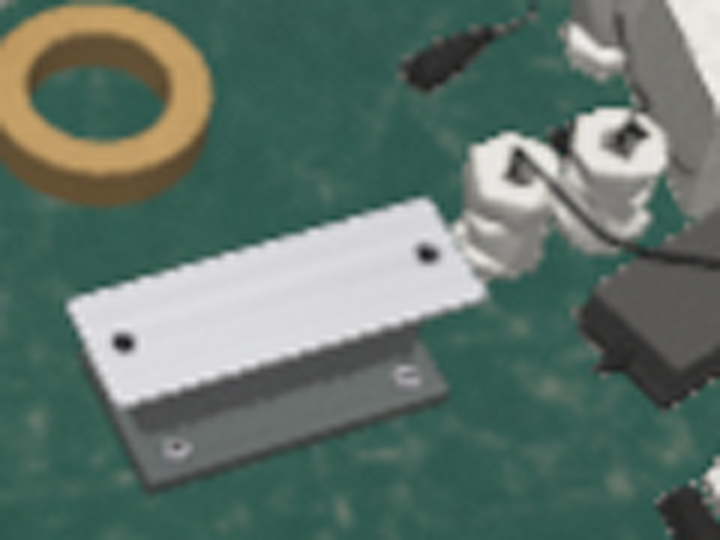

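View pics/t15.png

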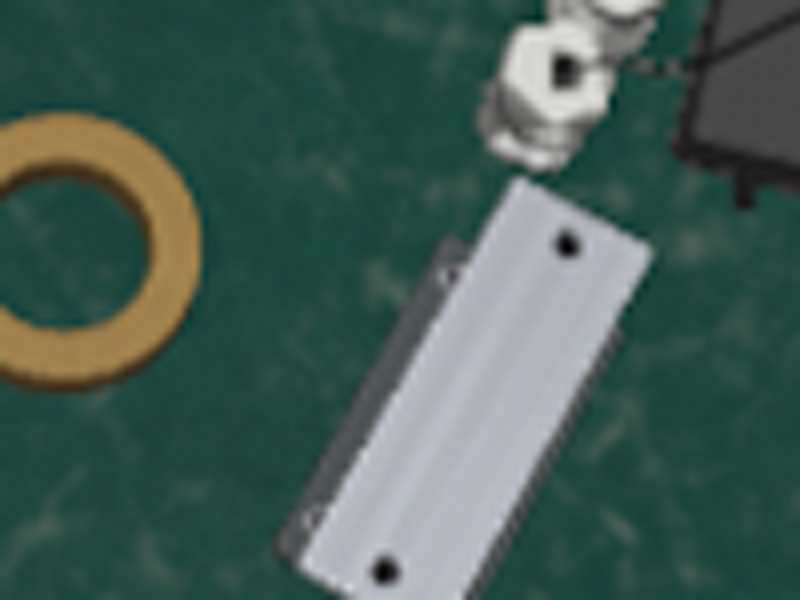

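Run:
```python
from h import *
S=env.read_camera("scene");T=env.read_camera("top")
u=np.array([np.cos(np.radians(-30.7)),np.sin(np.radians(-30.7))]); v=np.array([-u[1],u[0]]);c0=np.array([.5967,-.0332])
def g(c,p,s,off,n):
    X=ray(c,(np.array(p)+.5)/s-.5+np.array(off),.048)[:,:2]; m=X.mean(0)-c0
    print(n,X.mean(0).round(4),"rest frame",(m@u).round(4),(m@v).round(4), np.degrees(np.arctan2(*(X[0]-X[1])[::-1])).round(1),np.linalg.norm(X[0]-X[1]).round(4))
g(S,[(427,254),(123,343)],6,(290,170),"S holes")
g(S,[(430,197),(68,300),(487,297),(124,405)],6,(290,170),"S corners")
g(T,[(567,245),(385,571)],8,(270,120),"T holes")
```

```text
S holes [ 0.5962 -0.0328] rest frame -0.0007 0.0001 -31.5 0.1078
S corners [ 0.5966 -0.0335] rest frame 0.0001 -0.0003 -31.7 0.1296
T holes [ 0.5965 -0.0331] rest frame -0.0002 -0.0001 -31.5 0.1079
```

The blank is centred to within 1 mm and about 1° off the rest's axis, with the hole spacing the same in both views, so it lies flat. Handing in.

```bash
python3 -c "
from cell import env
print(env.sign_off())"
```

```text
the job is handed in; nothing more can be done
None
```

The long blank is on the raised rest, flat, centred and lengthwise. I handed the job in at about 20 s of the 58 s allowed.

- **Slide:** I pressed the closed fingertips on the blank at about 6–12 N and dragged it until one end stuck out about 40 mm past the left edge. Turning the fingertips while pressing did not straighten the blank, so it stayed about 16° off square to the edge. I gripped it at that angle.
- **Grip and place:** I gripped the overhanging end by its 44 mm sides at 45 N. I carried it to the rest, lowered it until it pressed with about 10 N, released it and backed away. The highest force I read in any of the moves was about 13 N.
- **Last checks:** In both the scene and top views the blank's centre is within 1 mm of the rest's centre. Its heading is about 1° off the rest's axis, which is about as well as I can measure it. The hole spacing agrees in both views at 108 mm, so it lies flat.
- **Short blank:** It has not moved (within 1 mm). The robot is clear and touching nothing.
- **Disagreements:** The views differed by 2–3 mm on where the table edge is. One wrist-camera reading, taken while the arm was still settling, was up to 5 mm off, so I measured again before gripping.

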